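Open the vent flap of the solder-fume filter box to its widest notch

TASK

The blue vent flap of the grey filter box is propped narrowly open by its flat stay and rattles, for the stay's worn first hole sits loosely over the brass pin on top of the box. Take the stay by its red knob, lift it clear of the pin, draw the flap wide open and drop the last hole (the one next to the knob) over the pin so the bar lies flat on the box, then let go. Do it gently: feel for the pin rather than pressing or yanking the bar against it or letting the bar fall, and leave the other things on the desk alone.

Things in the scene. Friction and masses are not known exactly. Their poses are not given: they have to be found in the camera images.
- vent_box: grey fume filter box, 150 (x) x 170 (y) x 90 mm high, fixed to the desk; origin at the centre of its underside, top face at z = 90 mm; its front, with the flap, faces its own -x, and a brass pin stands on its top face
- vent_frame: steel frame fixed on the box's front, round the vent opening; it carries the flap with its hinge and post, and (by a flush tongue on the box top) the brass pin; its origin and axes coincide with the box's
- pin_nominal (a point): nominal foot of the brass pin on the box's top face, at (-45, -5, 90) mm in the box's frame. The pin (8 mm diameter, 8 mm high, flat top with a small chamfer) is on a small flush plate screwed down through oversize holes: the true pin stands up to 3.5 mm in x and 3.5 mm in y away from this point, and does not move
- stay: flat bare-metal bar 180 x 28 x 5 mm, 0.10 to 0.16 kg, loose. Origin: centre of its eye (16 mm hole) on the underside; x along the bar from eye to knob (-15 to +165 mm), z up. Through holes on the centre line at x = 60 (worn to 18.5 mm diameter; over the pin at the start), 85 and 110 mm (both 9.5 mm). Lifted by its knob it tilts: the eye, loose on the flap post, stays low.
- hole_1 (a point): centre of the first hole (worn to 18.5 mm; next to the eye, 60 mm from it) at the bar's underside
- hole_3 (a point): centre of the last hole (9.5 mm; next to the knob, 110 mm from the eye) at the bar's underside
- knob (a point): centre of the stay's upright round red knob, on its axis, 22 mm above the bar's underside, 150 mm from the eye; 18 mm diameter, reaching from the bar's top (5 mm above the underside) to 40 mm above the underside
- flap (a joint): opening of the blue flap, rad: 0 shut, about 0.03 to 0.25 at the start, about 0.65 to 0.95 with the last hole on the pin, stop at 1.2. Upright hinge axis at (-82, 78) mm in the box's frame; it swings out to the box's -x. A light spring pulls it shut (about 2 N at the post), pushing the bar towards the box's +x.
- post (a point): foot of the steel post on the flap's top edge, level with the box top, 100 mm from the hinge axis: in the box's frame at (-82 - 100 sin a, 78 - 100 cos a, 90) mm for flap angle a. 7 mm diameter; the stay's eye goes round it with up to 4.5 mm play each way; its 21 mm head, 16 mm above the lying bar, keeps the eye on
- paste_jar: bystander: plastic tub, 69 mm across, 48 mm high; origin under its centre
- heatsink: bystander: black finned heatsink 44 x 60 x 29 mm; origin under its centre
- can_capacitor: bystander: grey can capacitor, 29 mm across, 53 mm high; origin under its centre
- side_cutters: bystander: red-handled side cutters lying flat, 47 x 142 x 14 mm; origin under the centre

How it is judged (in metres and radians):
On the way:
1. the stay's first hole is lifted off the pin (z of hole_1 in the frame of vent_box above 0.099 m), for 0.1 s.
At the end, for the whole second after the job is handed in: the last hole is over the pin (hole centre within 7 mm of the nominal pin point) and the bar lies flat on the box (underside within 2.5 mm of the top face at the hole, 3.5 mm at the eye, tilt below 0.04 rad), flap open more than 0.6 rad, stay released and at rest (horizontal distance between hole_3 and pin_nominal below 0.007 m and z of hole_3 in the frame of vent_box below 0.0925 m and z of stay in the frame of vent_box below 0.0935 m and angle between stay's own z axis and vertical below 0.04 rad and value of joint flap above 0.6 rad and linear speed of stay below 0.02 m/s); the robot touches nothing.
It fails at once if the stay is forced, yanked or dropped against the pin or the flap (more than 20 N between the stay and the vent frame with its pin and flap) (contact force between stay and vent_frame above 20 N).
It fails at once if a bystander (tub, heatsink, capacitor, cutters) is moved more than 20 mm (distance of any of paste_jar, heatsink, can_capacitor, side_cutters from where it was at the start of the episode above 0.02 m).
It also fails if it takes over 72 s, if anything falls off the work surface, if the arm or the gripper's body presses on something with over 40 N, if the wrist force passes 120 N, or if a joint passes its speed limit or range.

ROBOT

A 6-joint arm with a two-finger parallel gripper is mounted at the origin on a cart in front of the work surface, level with it; the furniture and walls round the work are solid. World frame = base frame: x ahead of the robot, y to its left, z up, the work surface at z = 0. Lengths are in mm, angles in rad, forces in N, time in s.
With the tool pointing down it reaches from about 350 to 975 mm from the base axis. Payload 7.1 kg.
Tool frame: the origin (TCP) lies midway between the tips of the shut fingers; the grasp point (between the pads) lies 19 mm behind it (ctrl.grip_depth is the distance from the TCP to the grasp point, in mm); z points along the fingers, y is the line along which they close (so a half turn about z gives the same grasp; the last joint's range is limited). The gripper opens to 88 mm and grips with 3 to 60 N. Pads are 20 mm wide; open, the fingers measure 115 mm over their backs; the gripper's body (75 mm by 178 mm) begins 61 mm behind the grasp point.
Start: joints at [1.322, 0.423, 1.63, -0, 1.089, -0.019], TCP at [142.333, 608.561, 222.675] pointing down, gripper open.
Joint ranges: [-3, 3], [-0.9, 2.11], [0.09, 2.58], [-1.31, 4.45], [0.11, 2.69], [-2.54, 2.54]. Speed limits (rad/s): [2.39, 2.39, 3.01, 3.14, 3.14, 3.14].

INTERFACE

Orientations are given as a rotation vector (axis times angle).
In Python, from workcell import ctrl, cams gives the robot as it stands.
- The arm moves only by the tool move_arm, never from a script. Its argument "steps" is a list of rows, each a list of 3 entries, a list of its own where there are three numbers: the shift along the tool's x, y, z in units of 25 mm (1.0 is 25 mm), then the turn about the tool's z in units of 5 degrees (1.0 is 5 degrees), then the closure, from 0 (fully open) to 1 (shut). A call has 1 to 20 rows; each row shifts and turns the commanded pose from where the row before left it, along the tool's axes as they then stand; what a row does not reach is not made up. A row lasts 1/12 s, in which the tool goes at most 41.7 mm and 7.16 degrees, less where a joint would pass 70% of its speed; a pose out of reach is approached as far as the arm can. A call is refused whole if a number of a shift passes 1 or a number of a turn 1, either way. A call with a gripper value outside its range is refused whole. The fingers move at their own pace and stop on an object; the grip force is fixed at half the most. Time passes only in rows, so rows that do not move let the fingers close. It gives the time, the measured TCP pose, the force, the opening and the grip force at its end, in the units of the state.
- ctrl.get_obs(): the state, without advancing time (a new reading comes with each control period).
- cams.get_image(name): name is "side" or "top" or "wrist"; returns a dict with "image" (400x640x3 uint8, red, green, blue), "camera_matrix" (3x3 intrinsics, pixels), "xyz" and "rotation" of the camera in the world; the wrist camera has in their place "mount" (4x4, takes a point from camera to tool coordinates, whose origin is the TCP and whose axes are the flange's). Camera axes: x right, y down, z forward; pixel columns grow to the right and rows downward; lengths in mm; the calibration is good to about 2 mm. A picture is of the moment at which its call begins: read the wrist's pose just before it. There is no depth.
- ctrl.close_job(): hands the job in; it is judged then, once.
Trained networks look in the newest picture that a camera, given by its name, has taken for a name from the list of things; names that differ only in an ending like _2 or _b are one class to them, and where a whole thing is asked for, a point or a joint stands for the part that bears it (a point fixed in the world has none). Each returns a list of dicts, best first, with "p" (0 to 1); they miss things now and then, are a little off and sometimes report something else, mostly with a low value. They report only what shows in the picture. A call takes as long as a camera call.
- cams.boxes_of(camera, thing): "rect" ([centre column, centre row, width, height] in pixels, round what is visible of it).
- cams.cut_out(camera, thing): "pixels" (400x640 bool, what is visible of it) and "rect" ([centre column, centre row, width, height] in pixels, round what is visible of it).
The state is a dict: "t": time; "qpos": joint angles; "qvel": joint speeds; "joint_torque": joint torques, N m; "ee_pos": TCP position; "orientation": TCP orientation; "ft_force": force on the tool from outside, world axes, zero at the start; "moment": the same for the moment, N m; "width": finger opening in mm; "grasp_force": force on a finger pad.
Only numpy, scipy, OpenCV 4.12 (cv2) and the standard library are available. Lean on these libraries where they do the work, as an engineer would, in place of code of your own. Each camera call takes 0.05 s, during which the arm holds its last target. There are 200 camera calls.

## Working session

There is one attempt and no reset: what is moved stays moved. The work goes in short steps, Python scripts to look and compute and a tool call to move; the robot and the scene stay as the last step left them, time stands still between calls to the robot, and variables do not carry over. Pictures are saved under pics/ and viewed, at most 10 in all, crops included, and the job is handed in when it is done.

Besides the shell and the picture viewer there is one more tool, called after "Request:" in YAML: its name, and indented under it one key for each argument. move_arm: Moves the arm, as the interface text tells. Its arguments: {"type":"object","properties":{"steps":{"type":"array"}},"required":["steps"]}

```bash
mkdir -p pics; cat > h.py <<'E'
import numpy as np, cv2
from workcell import ctrl, cams
from scipy.spatial.transform import Rotation as R
def cam(n):
    o=ctrl.get_obs(); d=cams.get_image(n)
    if n=="wrist":
        T=np.eye(4);T[:3,:3]=R.from_rotvec(o["orientation"]).as_matrix();T[:3,3]=o["ee_pos"]
        M=T@np.array(d["mount"]);d["xyz"]=M[:3,3];d["rotation"]=M[:3,:3]
    return d
def ray(d,px,z):
    v=np.array(d["rotation"])@np.linalg.inv(d["camera_matrix"])@np.array([px[0],px[1],1.]);c=np.array(d["xyz"])
    return c+v*(z-c[2])/v[2]
def proj(d,P):
    q=np.array(d["rotation"]).T@(np.array(P)-np.array(d["xyz"]));q=np.array(d["camera_matrix"])@q
    return q[:2]/q[2]
E
python3 - <<'E'
from h import *
o=ctrl.get_obs();print(o)
ims=[]
for n in("top","side","wrist"):
    d=cam(n);cv2.imwrite(f"pics/{n}0.png",d["image"][:,:,::-1]);print(n,np.round(d["xyz"]),np.round(d["rotation"],2).tolist(),d["camera_matrix"][0][0])
    for t in("vent_box","stay","knob","flap","post","paste_jar","heatsink","can_capacitor","side_cutters"):
        r=cams.boxes_of(n,t)
        if r: print(t,[(np.round(x["rect"]),round(x["p"],2)) for x in r[:2]],np.round(ray(d,r[0]["rect"][:2],110)))
E
```

```text
{'t': 0.0, 'qpos': array([ 1.32201558e+00,  4.23859589e-01,  1.63068200e+00, -2.96510060e-05,
        1.08858644e+00, -1.90127344e-02]), 'qvel': array([ 0.00046915, -0.00018325,  0.00058499, -0.00058627,  0.00010273,
        0.00230397]), 'joint_torque': array([-1.53462039e-03, -5.44621825e+01, -2.73671132e+01,  6.44052937e-02,
        2.28779681e-02, -9.56968529e-05]), 'ee_pos': array([142.19935929, 608.04121355, 221.89313212]), 'orientation': array([-3.60083249e-01, -3.12070736e+00,  2.39553401e-03]), 'ft_force': array([0.17105934, 1.74354976, 0.40567418]), 'moment': array([ 0.02607998, -0.06226027, -0.01469213]), 'grasp_force': 0.0, 'width': 87.97746901012921}
top [ 381.   52. 1393.] [-2.19, 2.2, -0.09] 388.0800469966309Traceback (most recent call last):
  File "<stdin>", line 8, in <module>
  File "h.py", line 12, in ray
    return c+v*(z-c[2])/v[2]
                        ~^^^
IndexError: invalid index to scalar variable.
```

```bash
sed -i 's/^    return d$/    d["rotation"]=np.array(d["rotation"]); d["rotation"]=R.from_rotvec(d["rotation"]).as_matrix() if d["rotation"].ndim==1 else d["rotation"]\n    return d/' h.py
python3 - <<'E'
from h import *
for n in("top","side","wrist"):
    d=cam(n);cv2.imwrite(f"pics/{n}0.png",d["image"][:,:,::-1]);print(n,np.round(d["xyz"]),np.round(d["rotation"],2).tolist(),d["camera_matrix"][0][0])
    for t in("vent_box","stay","knob","flap","post","paste_jar","heatsink","can_capacitor","side_cutters"):
        r=cams.boxes_of(n,t)
        if r: print(t,[(np.round(x["rect"]),round(x["p"],2)) for x in r[:2]],np.round(ray(d,r[0]["rect"][:2],110)))
E
```

```text
top [ 381.   52. 1393.] [[-0.0, -1.0, 0.07], [-1.0, 0.0, -0.02], [0.02, -0.07, -1.0]] 388.0800469966309
vent_box [(array([223., 204.,  59.,  53.]), 0.85)] [469. 364. 110.]
stay [(array([223., 206.,  23.,  50.]), 0.82)] [460. 364. 110.]
knob [(array([223., 206.,  23.,  46.]), 0.61)] [462. 364. 110.]
flap [(array([226., 225.,  42.,   9.]), 0.75)] [399. 356. 110.]
post [(array([228., 227.,  47.,   5.]), 0.57)] [392. 349. 110.]
paste_jar [(array([391., 226.,  21.,  19.]), 0.69)] [ 393. -191.  110.]
heatsink [(array([328., 229.,  26.,  13.]), 0.55), (array([222., 206.,  21.,  50.]), 0.27)] [384.  19. 110.]
side [  70. -847.  787.] [[0.92, -0.21, 0.34], [-0.39, -0.53, 0.75], [0.02, -0.82, -0.57]] 388.8533457288013
vent_box [(array([290., 163.,  57.,  43.]), 0.95)] [451. 268. 110.]
stay [(array([284., 152.,  40.,  25.]), 0.62)] [458. 352. 110.]
knob [(array([284., 150.,  46.,  20.]), 0.8)] [462. 366. 110.]
flap [(array([270., 168.,  14.,  40.]), 0.65), (array([289., 163.,  56.,  38.]), 0.19)] [378. 258. 110.]
post [(array([268., 170.,   6.,  42.]), 0.48)] [368. 251. 110.]
paste_jar [(array([332., 281.,  25.,  29.]), 0.97), (array([282., 151.,  42.,  24.]), 0.2)] [ 358. -283.  110.]
heatsink [(array([296., 231.,  25.,  23.]), 0.77)] [345. -82. 110.]
can_capacitor [(array([304., 256.,  15.,  20.]), 0.64)] [ 329. -183.  110.]
side_cutters [(array([356., 327.,  59.,  27.]), 0.7)] [ 352. -419.  110.]
wrist [ 63. 626. 385.] [[0.23, 0.93, 0.29], [0.97, -0.22, -0.07], [0.0, 0.29, -0.96]] 314.9318906130927
vent_box [(array([220., 383.,  70.,  30.]), 0.68), (array([230., 385.,  90.,  30.]), 0.59)] [322. 451. 110.]
flap [(array([220., 384.,  67.,  33.]), 0.71)] [323. 451. 110.]
```

View pics/top0.png

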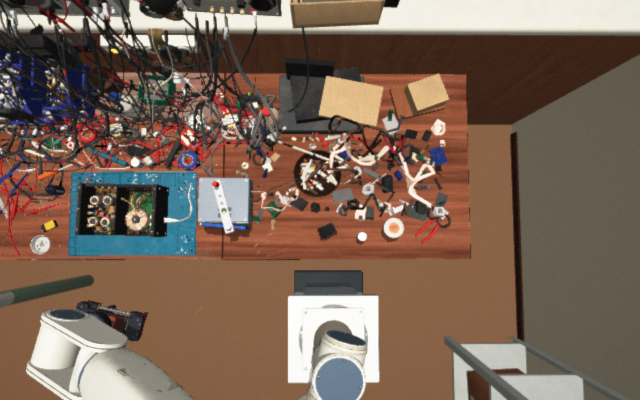

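View pics/side0.png

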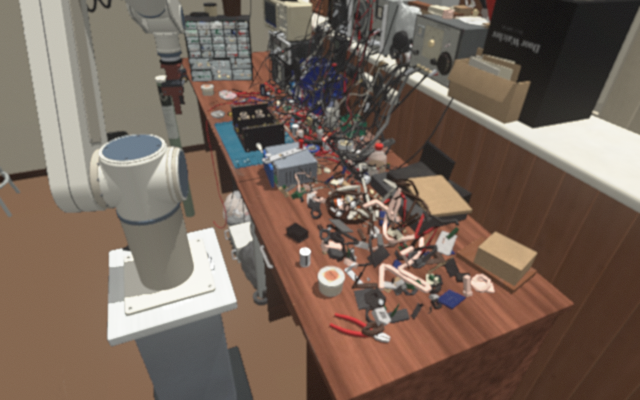

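Request:
move_arm:
  steps:
    - [[-0.97,-0.44,-0.16],0,0]
    - [[-0.97,-0.44,-0.16],0,0]
    - [[-0.97,-0.44,-0.16],0,0]
    - [[-0.97,-0.44,-0.16],0,0]
    - [[-0.97,-0.44,-0.16],0,0]
    - [[-0.97,-0.44,-0.16],0,0]
    - [[-0.97,-0.44,-0.16],0,0]
    - [[-0.97,-0.44,-0.16],0,0]
    - [[-0.97,-0.44,-0.16],0,0]
    - [[-0.97,-0.44,-0.16],0,0]
    - [[-0.97,-0.44,-0.16],0,0]
    - [[-0.97,-0.44,-0.16],0,0]
    - [[-0.97,-0.44,-0.16],0,0]
    - [[-0.97,-0.44,-0.16],0,0]
    - [[-0.97,-0.44,-0.16],0,0]
    - [[0,0,0],-1,0]
    - [[0,0,0],-1,0]
    - [[0,0,0],0,0]
    - [[0,0,0],0,0]

```text
t: 3.18
ee_pos: [458.9, 365.0, 282.7]
orientation: [-0.091, -3.14, 0.0]
ft_force: [0.8, -0.2, -0.3]
width: 87.7
grasp_force: 0.0
```

```bash
python3 - <<'E'
from h import *
o=ctrl.get_obs();print(o["t"],o["ee_pos"],R.from_rotvec(o["orientation"]).as_matrix().round(3).tolist())
d=cam("wrist");im=d["image"][:,:,::-1].copy();cv2.imwrite("pics/w1.png",im)
for t in("vent_box","stay","knob","flap","post"):
    r=cams.boxes_of("wrist",t)
    for x in r[:1]: print(t,np.round(x["rect"]),round(x["p"],2),np.round(ray(d,x["rect"][:2],112)))
E
```

```text
3.1833 [458.94066238 364.95475508 282.66283497] [[-0.998, 0.058, -0.0], [0.058, 0.998, -0.0], [0.0, -0.0, -1.0]]
vent_box [325. 188. 156. 143.] 0.89 [462. 368. 112.]
stay [326. 181.  76. 157.] 0.97 [455. 369. 112.]
knob [322. 179.  71. 161.] 0.73 [452. 366. 112.]
flap [323. 127. 133.  19.] 0.57 [397. 370. 112.]
post [324. 126. 134.  22.] 0.73 [396. 370. 112.]
```

View pics/w1.png

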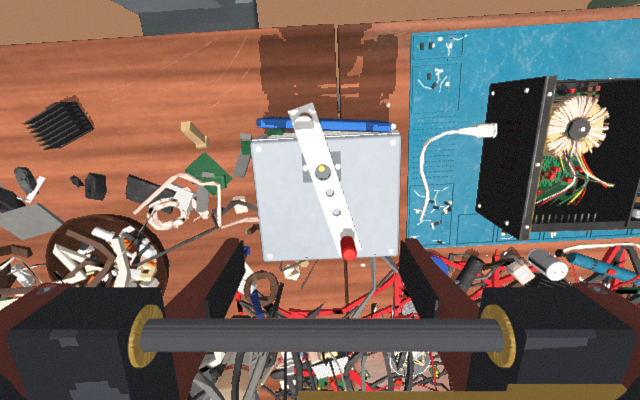

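```bash
python3 - <<'E'
import cv2
im=cv2.imread("pics/w1.png")[100:270,240:410]
cv2.imwrite("pics/w1c.png",cv2.resize(im,None,fx=3.5,fy=3.5,interpolation=cv2.INTER_CUBIC))
E
```

```text
(no output)
```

View pics/w1c.png

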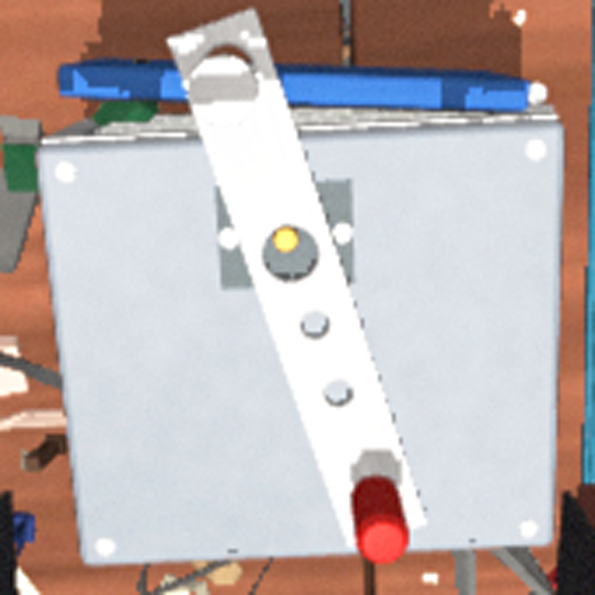

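```bash
cat > m.py <<'E'
from h import *
# w1 pose
T=np.eye(4);d=cam("wrist")
f=lambda c,z:ray(d,(240+c[0]/3.5-.36,100+c[1]/3.5-.36),z).round(1)
C=np.array([f(c,90)[:2] for c in((43,140),(562,125),(552,543),(83,563))]);print(C)
L=np.array([[-75,-85],[-75,85],[75,85],[75,-85]])
mu=C.mean(0);A=(C-mu);th=np.arctan2((L[:,0]*A[:,1]-L[:,1]*A[:,0]).sum(),(L*A).sum());print("box",mu,th)
Rz=np.array([[np.cos(th),-np.sin(th)],[np.sin(th),np.cos(th)]]);print("resid",(A-L@Rz.T).round(1).tolist(),"pin nominal",mu+Rz@[-45,-5])
print("pin seen",f((286,239),98),"h1",f((291,250),95),"h2",f((315,323),95),"h3",f((339,392),95),"knobtop",f((384,540),130),"knobbase",f((375,478),95),"plate",f((286,235),90))
E
python3 m.py
```

```text
[[407.9 290.3]
 [412.4 454.6]
 [558.  453.7]
 [556.6 286.8]]
box [483.725 371.35 ] -0.016554152731566598
resid [[0.6, 2.7], [2.3, -3.0], [-2.1, -1.4], [-0.7, 1.7]] pin nominal [438.64839878 367.09558793]
pin seen [442.4 365.6  98. ] h1 [446.6 367.   95. ] h2 [471.4 373.6  95. ] h3 [495.7 380.4  95. ] knobtop [533.7 391.4 130. ] knobbase [527.4 391.5  95. ] plate [442.6 365.6  90. ]
```

Request:
move_arm:
  steps:
    - [[0,0,0],-1,0]
    - [[0,0,0],-1,0]
    - [[0,0,0],-1,0]
    - [[0,0,0],-0.7,0]
    - [[-0.4,0.03,0.6],0,0]
    - [[-0.4,0.03,0.6],0,0]
    - [[-0.4,0.03,0.6],0,0]
    - [[-0.4,0.03,0.6],0,0]
    - [[-0.4,0.03,0.6],0,0]
    - [[-0.4,0.03,0.6],0,0]
    - [[-0.4,0.03,0.6],0,0]
    - [[-0.4,0.03,0.6],0,0]
    - [[0,0,0],0,0]
    - [[0,0,0],0,0]

```text
t: 4.7
ee_pos: [534.0, 391.7, 161.8]
orientation: [0.418, -3.112, 0.001]
ft_force: [-0.5, -0.0, 0.3]
width: 87.9
grasp_force: 0.0
```

```bash
python3 - <<'E'
from h import *
o=ctrl.get_obs();print(o["t"],o["ee_pos"],R.from_rotvec(o["orientation"]).as_matrix().round(3).tolist(),o["ft_force"])
d=cam("wrist");im=d["image"][:,:,::-1].copy()
for P in((534,391,130),(442.4,365.6,98),(495.7,380.4,95)): print(proj(d,P)); cv2.drawMarker(im,tuple(int(v) for v in proj(d,P).round()),(255,0,255),0,8)
cv2.imwrite("pics/w2.png",cv2.resize(im[60:,190:490],None,fx=2,fy=2,interpolation=cv2.INTER_CUBIC)[:600])
E
```

```text
4.7 [534.02193693 391.70429308 161.80125588] [[-0.964, -0.264, -0.002], [-0.264, 0.965, -0.001], [0.002, -0.001, -1.0]] [-0.46151854 -0.02958767  0.25221913]
[320.92892345 234.69316882]
[320.54633399  85.65026874]
[320.86889586 166.13873397]
```

View pics/w2.png

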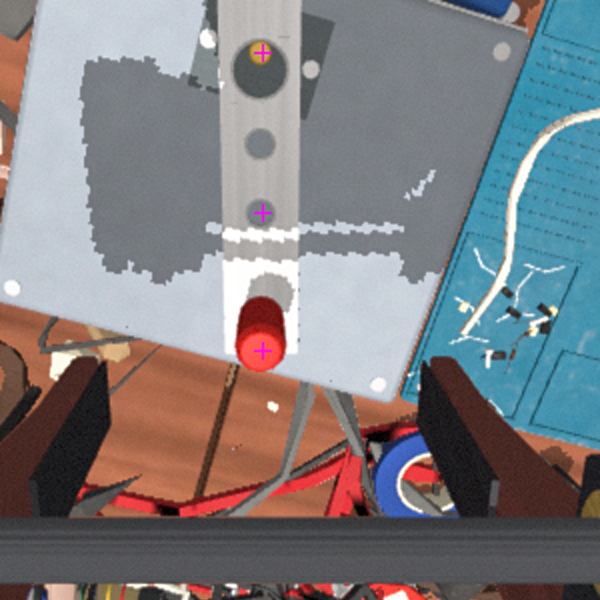

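Request:
move_arm:
  steps:
    - [[0,0,0.4],0,0]
    - [[0,0,0.4],0,0]
    - [[0,0,0.4],0,0]
    - [[0,0,0.4],0,0]
    - [[0,0,0.4],0,0.3]
    - [[0,0,0.4],0,0.5]
    - [[0,0,0],0,0.6]
    - [[0,0,0],0,0.7]

```text
t: 5.42
ee_pos: [534.0, 391.6, 101.6]
orientation: [0.419, -3.112, 0.001]
ft_force: [-0.7, -0.2, 0.0]
width: 64.3
grasp_force: 0.0
```

Request:
move_arm:
  steps:
    - [[0,0,0],0,0.74]
    - [[0,0,0],0,0.77]
    - [[0,0,0],0,0.8]
    - [[0,0,0],0,0.83]
    - [[0,0,0],0,0.86]
    - [[0,0,0],0,1]
    - [[0,0,0],0,1]
    - [[0,0,0],0,1]

```text
t: 6.08
ee_pos: [534.6, 392.0, 102.9]
orientation: [-0.419, 3.113, 0.0]
ft_force: [0.1, 0.6, 1.1]
width: 17.2
grasp_force: 30.0
```

Request:
move_arm:
  steps:
    - [[0.05,0,0],0,1]
    - [[0.05,0,0],0,1]
    - [[0.02,0,-0.1],0,1]
    - [[0.02,0,-0.1],0,1]
    - [[0.02,0,-0.1],0,1]
    - [[0.02,0,-0.1],0,1]
    - [[0,0,0],0,1]

```text
t: 6.67
ee_pos: [530.3, 390.9, 113.3]
orientation: [-0.419, 3.113, 0.001]
ft_force: [1.4, 0.4, -2.5]
width: 17.2
grasp_force: 30.0
```

Request:
move_arm:
  steps:
    - [[0.03,0,-0.1],0,1]
    - [[0.03,0,-0.1],0,1]
    - [[0.03,0,-0.1],0,1]
    - [[0.03,0,-0.1],0,1]
    - [[0.03,0,-0.1],0,1]
    - [[0.03,0,-0.1],0,1]
    - [[0.03,0,-0.1],0,1]
    - [[0.03,0,-0.1],0,1]
    - [[0,0,0],0,1]
    - [[0,0,0],0,1]

```text
t: 7.5
ee_pos: [524.4, 389.3, 133.0]
orientation: [-0.419, 3.113, 0.0]
ft_force: [1.4, 0.6, -1.2]
width: 17.0
grasp_force: 30.0
```

```bash
python3 - <<'E'
from h import *
o=ctrl.get_obs();print(o["t"],o["ee_pos"],o["ft_force"],o["moment"])
d=cam("wrist");im=d["image"][:,:,::-1].copy()
s=cam("side")["image"][:,:,::-1]
cv2.imwrite("pics/w3.png",np.hstack([cv2.resize(im[:300,170:470],None,fx=1.5,fy=1.5,interpolation=cv2.INTER_CUBIC),cv2.resize(s[120:220,240:317],(346,450),interpolation=cv2.INTER_CUBIC)]))
E
```

```text
7.5 [524.43442916 389.31195171 132.98130283] [ 1.39224183  0.58307274 -1.24625326] [ 0.14541813 -0.55740489  0.05256178]
```

View pics/w3.png

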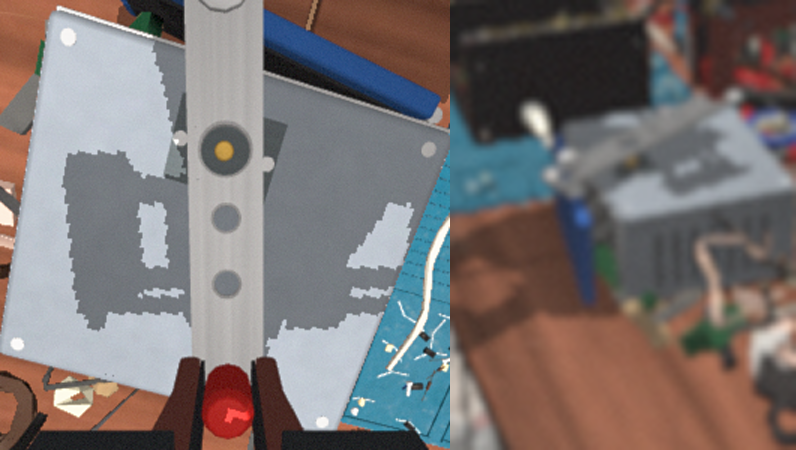

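Request:
move_arm:
  steps:
    - [[0.03,0,-0.1],0,1]
    - [[0.106,-0.044,0],0.205,1]
    - [[0.106,-0.044,0],0.205,1]
    - [[0.106,-0.044,0],0.205,1]
    - [[0.106,-0.044,0],0.205,1]
    - [[0.106,-0.044,0],0.205,1]
    - [[0.106,-0.044,0],0.205,1]
    - [[0.106,-0.044,0],0.205,1]
    - [[0.106,-0.044,0],0.205,1]
    - [[0.106,-0.044,0],0.205,1]
    - [[0.106,-0.044,0],0.205,1]

```text
t: 8.52
ee_pos: [499.5, 373.1, 135.2]
orientation: [-0.136, 3.138, 0.0]
ft_force: [1.8, -0.9, -1.4]
width: 17.4
grasp_force: 30.0
```

Request:
move_arm:
  steps:
    - [[0.106,-0.044,0],0.205,1]
    - [[0.106,-0.044,0],0.205,1]
    - [[0.106,-0.044,0],0.205,1]
    - [[0.106,-0.044,0],0.205,1]
    - [[0.106,-0.044,0],0.205,1]
    - [[0.106,-0.044,0],0.205,1]
    - [[0.106,-0.044,0],0.205,1]
    - [[0.106,-0.044,0],0.205,1]
    - [[0.106,-0.044,0],0.205,1]
    - [[0.106,-0.044,0],0.205,1]
    - [[0,0,0],0,1]
    - [[0,0,0],0,1]

```text
t: 9.52
ee_pos: [473.3, 362.2, 135.3]
orientation: [0.142, 3.138, 0.001]
ft_force: [3.9, 1.3, -1.3]
width: 17.3
grasp_force: 30.0
```

```bash
python3 - <<'E'
from h import *
o=ctrl.get_obs();print(o["t"],o["ee_pos"],o["ft_force"],o["moment"],R.from_rotvec(o["orientation"]).as_matrix().round(3).tolist())
d=cam("wrist");im=d["image"][:,:,::-1].copy()
print("pin proj",proj(d,(442.4,365.6,98)), "h3 if z",[proj(d,(442.4,365.6,z)) for z in(110,115,120)])
cv2.imwrite("pics/w4.png",cv2.resize(im[40:270,220:450],None,fx=2.6,fy=2.6,interpolation=cv2.INTER_CUBIC))
E
```

```text
9.5167 [473.32924532 362.22636548 135.32502977] [ 3.90008093  1.33715    -1.3181331 ] [ 0.24400064 -0.90604077 -0.17731147] [[-0.996, 0.09, 0.0], [0.09, 0.996, 0.0], [-0.0, 0.0, -1.0]]
pin proj [323.06844475 187.25384122] h3 if z [array([323.17672218, 192.00413385]), array([323.2257077 , 194.15320183]), array([323.27722889, 196.41351324])]
```

View pics/w4.png

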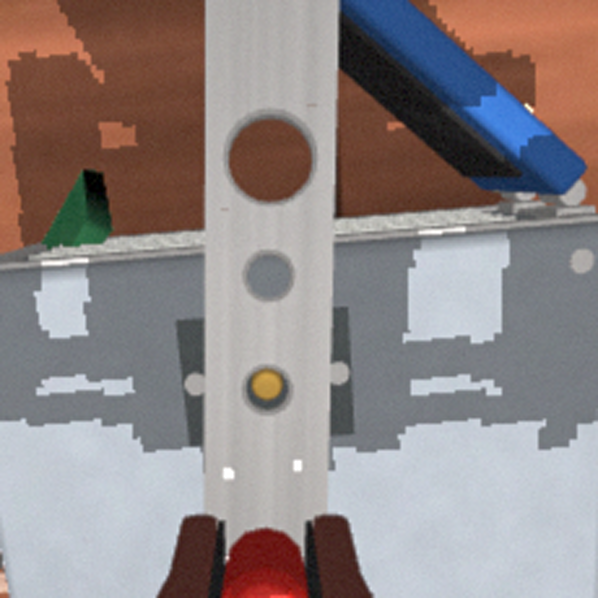

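Request:
move_arm:
  steps:
    - [[-0.035,0,0.1],0,1]
    - [[-0.035,0,0.1],0,1]
    - [[-0.035,0,0.1],0,1]
    - [[-0.035,0,0.1],0,1]
    - [[-0.035,0,0.1],0,1]
    - [[-0.035,0,0.1],0,1]
    - [[0,0,0],0,1]
    - [[0,0,0],0,1]

```text
t: 10.23
ee_pos: [478.4, 361.5, 120.0]
orientation: [-0.142, -3.138, 0.001]
ft_force: [1.6, 0.2, 0.7]
width: 17.2
grasp_force: 30.0
```

```bash
cat > s.py <<'E'
from h import *
import sys
o=ctrl.get_obs();print(o["t"],o["ee_pos"],o["ft_force"].round(2))
d=cam("wrist");im=d["image"]
h=cv2.cvtColor(im,cv2.COLOR_RGB2HSV)
y=((h[...,0]>12)&(h[...,0]<32)&(h[...,1]>110)).astype(np.uint8)
p0=proj(d,(442.4,365.6,98));m=np.zeros_like(y);cv2.circle(m,tuple(int(v) for v in p0.round()),20,1,-1)
n,l,st,c=cv2.connectedComponentsWithStats(y*m)
for i in range(1,n):
    if st[i,4]>8: print("pin",c[i].round(2),st[i,2:5],"->",ray(d,c[i],98).round(2))
print("p0",p0.round(2))
g=cv2.resize(im[60:260,270:370].copy()[:,:,::-1],None,fx=4,fy=4,interpolation=cv2.INTER_CUBIC)
gg=cv2.medianBlur(cv2.cvtColor(g,cv2.COLOR_BGR2GRAY),5)
e=cv2.HoughCircles(gg,cv2.HOUGH_GRADIENT,1.2,60,param1=120,param2=22,minRadius=20,maxRadius=90)
for x in sorted(e[0].tolist(),key=lambda v:v[1]):
    q=np.array(x[:2])/4-.375+[270,60]
    print("circ",q.round(2),round(x[2]/4,2),[ray(d,q,z)[:2].round(1).tolist() for z in(95,101,107,113)])
if len(sys.argv)>1: cv2.imwrite(sys.argv[1],g[:600])
E
python3 s.py
```

```text
10.2333 [478.40571877 361.45396152 119.95312257] [1.64 0.25 0.69]
pin [322.32 185.88] [ 12  11 111] -> [442.72 364.69  98.  ]
p0 [323.78 185.24]
circ [321.08  97.88] 16.85 [[392.5, 368.5], [392.7, 368.5], [392.8, 368.5], [393.0, 368.5]]
circ [280.88 138.98] 10.7 [[413.1, 343.0], [412.6, 343.8], [412.1, 344.6], [411.6, 345.4]]
circ [321.08 187.58] 8.03 [[444.4, 363.8], [442.9, 363.9], [441.4, 364.1], [439.9, 364.2]]
circ [298.28 243.68] 9.35 [[480.4, 345.7], [477.7, 346.4], [475.1, 347.1], [472.4, 347.9]]
circ [345.08 244.58] 8.42 [[483.7, 375.8], [481.0, 375.6], [478.2, 375.4], [475.5, 375.1]]
circ [319.88 254.78] 12.74 [[489.5, 358.9], [486.6, 359.2], [483.6, 359.5], [480.7, 359.8]]
```

Request:
move_arm:
  steps:
    - [[-0.024,0.005,0.06],0,1]
    - [[-0.024,0.005,0.06],0,1]
    - [[-0.024,0.005,0.06],0,1]
    - [[-0.024,0.005,0.06],0,1]
    - [[0,0,0],0,1]
    - [[0,0,0],0,1]
    - [[0,0,0],0,1]

```text
t: 10.87
ee_pos: [481.0, 361.9, 114.2]
orientation: [-0.142, -3.138, 0.0]
ft_force: [3.0, -0.6, 1.3]
width: 17.0
grasp_force: 30.0
```

```bash
python3 s.py pics/w5.png
```

```text
10.8667 [480.96787241 361.88564449 114.17337617] [ 2.98 -0.59  1.32]
pin [321.37 184.51] [ 12  11 106] -> [443.   364.76  98.  ]
p0 [322.72 183.38]
circ [318.98  95.48] 17.06 [[393.9, 367.9], [394.1, 367.9], [394.3, 367.9], [394.5, 367.9]]
circ [351.98 178.88] 5.09 [[441.9, 383.0], [440.6, 382.5], [439.2, 382.0], [437.8, 381.5]]
circ [321.98 183.38] 6.5 [[443.1, 365.1], [441.6, 365.2], [440.2, 365.3], [438.8, 365.5]]
circ [322.58 254.18] 13.13 [[489.0, 361.4], [486.1, 361.6], [483.1, 361.9], [480.2, 362.1]]
```

View pics/w5.png

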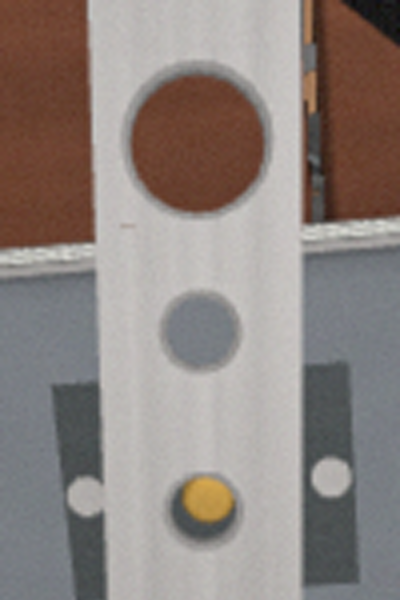

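Request:
move_arm:
  steps:
    - [[-0.01,0.016,0.04],0,1]
    - [[-0.01,0,0.04],0,1]
    - [[-0.005,0,0.04],0,1]
    - [[0,0,0],0,1]
    - [[0,0,0],0,1]

```text
t: 11.33
ee_pos: [481.4, 362.3, 111.0]
orientation: [-0.142, -3.138, 0.0]
ft_force: [0.5, 1.4, 1.6]
width: 17.5
grasp_force: 30.0
```

```bash
cat >> s.py <<'E'
# hole 3: non-bar region (pin or darker than bar) joined to the pin
b=(h[...,2]<165)|(h[...,1]>70); b=b.astype(np.uint8)
n,l,st,c=cv2.connectedComponentsWithStats(b)
for i in range(1,n):
    if 60<st[i,4]<700 and abs(c[i]-p0).max()<50: print("hole",c[i].round(2),st[i].tolist(),[ray(d,st[i,:2]+(st[i,2:4]-1)/2,z)[:2].round(1).tolist() for z in(95,99,103)])
print("bar V",[int(h[int(r),int(cc),2]) for r,cc in((170,310),(184,308),(184,335),(200,320))])
E
python3 s.py
```

```text
11.3333 [481.43000472 362.2680156  111.00064719] [0.51 1.45 1.64]
pin [320.82 184.5 ] [ 13  12 127] -> [442.66 364.9   98.  ]
p0 [322.   183.95]
circ [318.68  94.28] 17.12 [[393.8, 368.2], [394.1, 368.2], [394.3, 368.2], [394.5, 368.3]]
circ [360.98 106.28] 15.95 [[402.0, 390.4], [402.0, 389.7], [401.9, 389.0], [401.9, 388.3]]
circ [352.28 179.48] 5.06 [[442.0, 383.2], [440.6, 382.8], [439.2, 382.3], [437.9, 381.8]]
circ [290.18 183.98] 5.05 [[441.5, 347.1], [440.1, 347.8], [438.7, 348.6], [437.3, 349.3]]
circ [320.48 184.58] 5.72 [[443.4, 364.6], [442.0, 364.8], [440.5, 364.9], [439.1, 365.1]]
circ [348.98 242.78] 5.18 [[481.7, 378.8], [478.9, 378.5], [476.2, 378.1], [473.5, 377.8]]
circ [319.88 249.98] 10.46 [[484.9, 360.5], [482.1, 360.8], [479.2, 361.0], [476.4, 361.3]]
hole [319.51 141.57] [310, 132, 20, 21, 338] [[419.0, 366.3], [418.6, 366.4], [418.2, 366.4]]
hole [320.34 186.87] [310, 177, 21, 20, 312] [[444.5, 364.2], [443.5, 364.4], [442.6, 364.5]]
bar V [186, 179, 179, 186]
```

Request:
move_arm:
  steps:
    - [[0,0.016,0.02],0,1]
    - [[-0.006,0,0.04],0,1]
    - [[-0.006,0,0.04],0,1]
    - [[0,0,0],0,1]
    - [[0,0,0],0,1]

```text
t: 11.8
ee_pos: [481.9, 362.6, 108.5]
orientation: [-0.142, -3.138, 0.0]
ft_force: [0.7, 0.0, 1.3]
width: 17.4
grasp_force: 30.0
```

```bash
python3 s.py|grep -v circ
```

```text
11.8 [481.94500614 362.56732563 108.53469714] [0.65 0.05 1.31]
pin [320.41 184.53] [ 14  13 140] -> [442.58 365.02  98.  ]
p0 [321.4  184.13]
hole [319.1  140.97] [309, 131, 21, 21, 347] [[418.7, 366.4], [418.3, 366.5], [417.9, 366.5]]
hole [320.21 186.4 ] [310, 177, 21, 20, 319] [[444.4, 364.6], [443.5, 364.7], [442.5, 364.8]]
bar V [181, 177, 178, 184]
```

Request:
move_arm:
  steps:
    - [[0.01,0.01,0.02],0,1]
    - [[0,0,0.04],0,1]
    - [[0,0,0.04],0,1]
    - [[0,0,0],0,1]
    - [[0,0,0],0,1]

```text
t: 12.27
ee_pos: [482.0, 362.9, 106.2]
orientation: [0.142, 3.138, 0.0]
ft_force: [2.7, 0.3, 1.6]
width: 17.2
grasp_force: 30.0
```

```bash
python3 s.py|grep -v circ
```

```text
12.2667 [481.98322133 362.91650197 106.17541124] [2.73 0.26 1.62]
pin [319.88 184.85] [ 14  15 155] -> [442.21 365.13  98.  ]
p0 [320.76 185.11]
hole [319.07 140.67] [309, 131, 21, 21, 349] [[418.5, 366.8], [418.1, 366.9], [417.7, 366.9]]
hole [319.98 186.15] [310, 177, 21, 20, 322] [[443.9, 365.0], [442.9, 365.1], [441.9, 365.2]]
bar V [182, 175, 177, 180]
```

Request:
move_arm:
  steps:
    - [[0.02,0,0],0,1]
    - [[0,0,0.03],0,1]
    - [[0,0,0.03],0,1]
    - [[0,0,0.02],0,1]
    - [[0,0,0],0,1]
    - [[0,0,0],0,1]

```text
t: 12.82
ee_pos: [481.5, 363.0, 104.5]
orientation: [0.141, 3.138, 0.0]
ft_force: [3.3, -0.2, 5.1]
width: 17.0
grasp_force: 30.0
```

```bash
python3 s.py|grep -v circ
```

```text
12.8167 [481.45382136 363.03321199 104.47714653] [ 3.31 -0.19  5.14]
pin [319.74 185.8 ] [ 14  16 174] -> [441.8  365.15  98.  ]
p0 [320.64 186.79]
hole [319.56 140.26] [309, 130, 22, 22, 355] [[417.6, 367.2], [417.2, 367.3], [416.8, 367.3]]
hole [320.42 185.98] [310, 177, 21, 19, 320] [[442.7, 365.2], [441.7, 365.3], [440.7, 365.4]]
bar V [178, 175, 174, 181]
```

```bash
python3 s.py pics/w6.png >/dev/null; python3 -c "
import cv2;im=cv2.imread('pics/w6.png')[200:600];cv2.imwrite('pics/w6.png',im)"
```

```text
(no output)
```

View pics/w6.png

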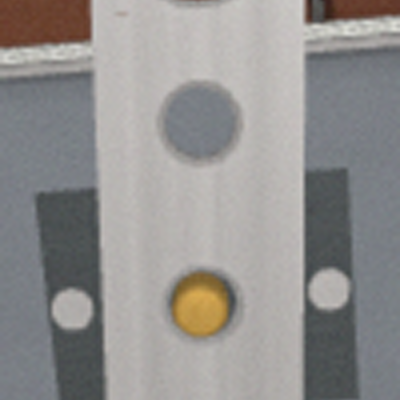

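Request:
move_arm:
  steps:
    - [[0,0,-0.02],0,1]
    - [[-0.016,-0.01,0],0,1]
    - [[0,0,0],0,1]
    - [[0,0,0.03],0,1]
    - [[0,0,0],0,1]
    - [[0,0,0],0,1]

```text
t: 13.42
ee_pos: [481.6, 362.7, 104.1]
orientation: [0.142, 3.138, 0.0]
ft_force: [2.4, 0.7, 5.7]
width: 16.9
grasp_force: 30.0
```

Request:
move_arm:
  steps:
    - [[-0.016,0,0],0,1]
    - [[0,0,0],0,1]
    - [[0,0,0],0,1]

```text
t: 13.67
ee_pos: [481.6, 362.7, 103.9]
orientation: [-0.142, -3.138, 0.0]
ft_force: [0.1, -0.1, 5.4]
width: 17.3
grasp_force: 30.0
```

```bash
python3 s.py pics/w7.png|grep -v circ
```

```text
13.6667 [481.64083813 362.67477402 103.93003063] [ 0.13 -0.08  5.37]
pin [320.4  185.62] [ 14  16 176] -> [441.78 365.19  98.  ]
p0 [321.25 186.64]
hole [319.9  140.04] [310, 130, 21, 21, 351] [[417.5, 367.2], [417.1, 367.2], [416.7, 367.3]]
hole [320.48 185.71] [311, 176, 21, 20, 325] [[442.5, 365.5], [441.5, 365.5], [440.5, 365.6]]
bar V [178, 171, 174, 178]
```

Request:
move_arm:
  steps:
    - [[0,0,0.03],0,1]
    - [[0,0,0],0,1]
    - [[0,0,0],0,1]

```text
t: 13.97
ee_pos: [481.9, 362.7, 103.2]
orientation: [-0.142, -3.138, -0.0]
ft_force: [1.7, 0.0, 5.5]
width: 17.0
grasp_force: 30.0
```

View pics/w7.png

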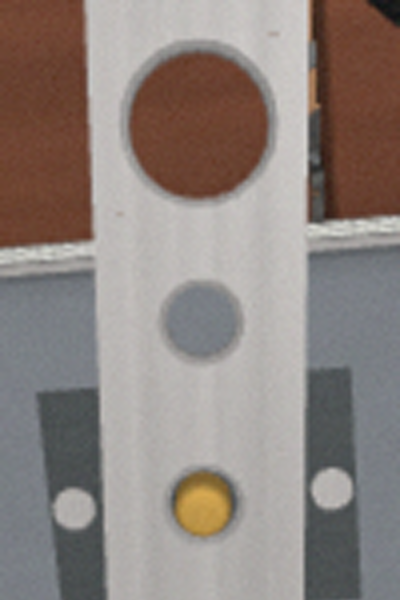

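Request:
move_arm:
  steps:
    - [[0,0,0.02],0,1]
    - [[0,0,0.02],0,1]
    - [[0,0,0],0,1]
    - [[0,0,0],0,1]

```text
t: 14.3
ee_pos: [482.1, 362.7, 102.8]
orientation: [0.142, 3.138, 0.0]
ft_force: [0.4, 0.4, 9.1]
width: 17.2
grasp_force: 30.0
```

```bash
python3 s.py|grep -v circ
```

```text
14.3 [482.07720646 362.70551264 102.78999267] [0.44 0.39 9.12]
pin [320.25 185.31] [ 14  16 177] -> [441.76 365.18  98.  ]
p0 [321.13 186.38]
hole [319.9  139.63] [310, 129, 21, 22, 357] [[417.5, 367.2], [417.1, 367.3], [416.7, 367.3]]
hole [320.48 185.35] [310, 176, 22, 20, 329] [[442.6, 365.2], [441.6, 365.3], [440.7, 365.4]]
bar V [177, 171, 171, 179]
```

Request:
move_arm:
  steps:
    - [[0,0,-0.02],0,1]
    - [[0,0,0],0,1]
    - [[0,0,0],0,0.78]
    - [[0,0,0],0,0.75]
    - [[0,0,0],0,0.7]
    - [[0,0,0],0,0.7]
    - [[0,0,0],0,0.7]

```text
t: 14.93
ee_pos: [481.6, 362.4, 102.2]
orientation: [-0.141, -3.138, 0.001]
ft_force: [0.5, 0.3, 0.8]
width: 26.1
grasp_force: 0.0
```

```bash
python3 s.py|grep -v circ
```

```text
14.9333 [481.57143373 362.3609098  102.20365182] [0.46 0.34 0.81]
pin [320.81 187.19] [ 14  15 162] -> [442.19 365.05  98.  ]
p0 [321.85 187.48]
hole [320.   142.73] [310, 133, 21, 21, 356] [[418.8, 366.7], [418.4, 366.8], [417.9, 366.8]]
hole [321.   188.48] [311, 179, 21, 20, 332] [[443.7, 365.0], [442.7, 365.1], [441.7, 365.2]]
bar V [174, 169, 170, 179]
```

Request:
move_arm:
  steps:
    - [[0,0,0],0,0.5]
    - [[0,0,0],0,0.5]
    - [[0,0,0],0,0.5]
    - [[0,0,-0.3],0,0.5]
    - [[0,0,-0.5],0,0.5]
    - [[0,0,-1],0,0.5]
    - [[0,0,-1],0,0.3]
    - [[0,0,-1],0,0]
    - [[0,0,-1],0,0]
    - [[0,0,0],0,0]
    - [[0,0,0],0,0]
    - [[0,0,0],0,0]

```text
t: 15.98
ee_pos: [481.8, 362.4, 223.0]
orientation: [0.142, 3.138, 0.0]
ft_force: [-0.0, -0.7, -0.3]
width: 80.4
grasp_force: 0.0
```

```bash
cat > c.py <<'E'
from h import *
o=ctrl.get_obs();print(o["t"],o["ee_pos"].round(1),o["ft_force"].round(1))
d=cam("wrist");im=d["image"]
h=cv2.cvtColor(im,cv2.COLOR_RGB2HSV)
b=((h[...,2]<165)|(h[...,1]>70)).astype(np.uint8)
p0=proj(d,(442.4,365.6,98));n,l,st,c=cv2.connectedComponentsWithStats(b)
for i in range(1,n):
    if 30<st[i,4]<900 and abs(c[i][0]-p0[0])<15 and abs(c[i]-p0).max()<90:
        q=st[i,:2]+(st[i,2:4]-1)/2
        print("hole",st[i].tolist(),[ray(d,q,z)[:2].round(1).tolist() for z in(95,98,103)])
r=((h[...,0]<6)|(h[...,0]>174))&(h[...,1]>180)&(h[...,2]>90);m=np.zeros(r.shape,bool);k=proj(d,(482,362,120)).astype(int);m[k[1]-35:k[1]+35,k[0]-25:k[0]+25]=1
ys,xs=np.nonzero(r&m);print("knob px",xs.min(),xs.max(),ys.min(),ys.max(),"expect top centre",proj(d,(482.8,361.6,130)),"foot",proj(d,(482.8,361.6,95)))
for t in("stay","flap"):
    x=cams.cut_out("wrist",t)
    if x: 
        rr=cv2.minAreaRect(np.argwhere(x[0]["pixels"])[:,::-1].astype(np.float32));print(t,round(x[0]["p"],2),rr)
        for v in cv2.boxPoints(rr): print("   ",ray(d,v,95 if t=="stay" else 88).round(1))
E
python3 c.py
```

```text
15.9833 [481.8 362.4 223. ] [-0.  -0.7 -0.3]
hole [309, 87, 23, 24, 434] [[393.7, 368.6], [393.8, 368.7], [393.9, 368.7]]
hole [315, 122, 12, 12, 119] [[418.3, 366.8], [418.2, 366.9], [417.9, 366.9]]
hole [316, 151, 11, 11, 81] [[443.9, 365.0], [443.4, 365.0], [442.7, 365.1]]
hole [312, 189, 21, 29, 464] [[489.1, 361.9], [488.1, 361.9], [486.6, 362.1]]
knob px 313 331 191 216 expect top centre [321.12014598 208.01986412] foot [321.14148146 196.80259653]
stay 0.85 ((320.48223876953125, 108.30815124511719), (217.4926300048828, 35.60369110107422), 88.53119659423828)
    [317.4 359.4  95. ]
    [319.3 388.   95. ]
    [504.5 379.2  95. ]
    [502.3 344.5  95. ]
flap 0.71 ((341.0102233886719, 45.55743408203125), (169.4907989501953, 39.99700164794922), 38.31309127807617)
    [318.8 327.2  88. ]
    [298.5 350.4  88. ]
    [388.  457.8  88. ]
    [412.8 435.4  88. ]
```

```bash
python3 -c "
from workcell import ctrl
print(ctrl.close_job())"
```

```text
the job is handed in; nothing more can be done
None
```

I moved the stay so its last hole is over the brass pin, with the bar lying flat and the flap about 0.7 rad open, then let go and handed the job in at about 16 s of the 72 s; the highest force read at the wrist was about 9 N (the stay-to-frame force itself isn't reported), and the verdict wasn't shown.

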